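# Turn the spice turntable by its rim until the honey is at the front

### The arm

A 6-joint arm with a two-finger parallel gripper is mounted at the origin on a cart in front of the work surface, level with it; the furniture and walls round the work are solid. World frame = base frame: x ahead of the robot, y to its left, z up, the work surface at z = 0. Lengths are in m, angles in rad, forces in N, time in s.
With the tool pointing down it reaches from about 0.375 to 0.9 m from the base axis. Payload 3.1 kg.
Tool frame: the origin (TCP) lies between the finger pads; the fingertips stand manip.finger_overhang ahead of it and the grasp point (between the pads) lies 5 mm behind it (manip.finger_overhang is the distance from the TCP to the fingertips, in m); z points along the fingers, y is the line along which they close (so a half turn about z gives the same grasp; the last joint's range is limited). The gripper opens to 85 mm and grips with 20 to 120 N. Pads are 22 mm wide; open, the fingers measure 114 mm over their backs; the gripper's body (76 mm by 85 mm) begins 54 mm behind the grasp point. The pads swing forward as they close: fully open they stand 13 mm farther back than shut.
Start: joints at [-1.375, 0.527, 1.433, -0, 1.181, -0.178], TCP at [0.229, -0.582, 0.245] pointing down, gripper open.
Joint ranges: [-3.08, 3.08], [-0.75, 2.2], [0.22, 2.44], [-1.43, 4.57], [0, 2.65], [-2.85, 2.85]. Speed limits (rad/s): [2.79, 2.79, 3.14, 3.14, 3.14, 3.14].

### API

Orientations are given as a unit quaternion [x, y, z, w].
In Python, from station import manip gives the robot as it stands.
- The arm moves only by the tool drive_tool, never from a script. Its argument "plan" is a list of rows, each a list of 7 numbers: the shift along the tool's x, y, z in m, then the turn, a rotation vector about the tool's x, y, z in degrees, then the opening, from -1 (shut) to 1 (fully open). In form: [[x, y, z, wx, wy, wz, gripper], ...]. A call has 1 to 10 rows; each row shifts and turns the commanded pose from where the row before left it, along the tool's axes as they then stand; what a row does not reach is not made up. A row lasts 1/10 s, in which the tool goes at most 50 mm and 8.59 degrees, less where a joint would pass 70% of its speed; a pose out of reach is approached as far as the arm can. A call is refused whole if a number of a shift passes 0.05 or a number of a turn 8.59, either way. A call with a gripper value outside its range is refused whole. The fingers move at their own pace and stop on an object; "newtons" is the grip in N (left out, the last holds). Time passes only in rows, so rows that do not move let the fingers close. It gives the time, the measured TCP pose, the force, the opening and the grip force at its end, in the units of the state.
- manip.sense(): the state, without advancing time (a new reading comes with each control period).
- manip.snapshot(name): name is "scene" or "top" or "wrist"; returns a dict with "image" (400x640x3 uint8, red, green, blue), "z_map" (400x640 float32, m along the optical axis (not along the pixel's ray), 0 where there is no reading), "fov_y" (degrees; the focal length in pixels is half the picture's height over the tangent of half this angle, whatever the lens; pixels are square), "cx", "cy" (the principal point, pixels), "extrinsics" (4x4, takes a point from camera to world coordinates); the wrist camera has in their place "mount" (4x4, takes a point from camera to tool coordinates, whose origin is the TCP and whose axes are the flange's). Camera axes: x right, y up, looking along -z (the intrinsics and any distortion apply to the point x, -y, -z); pixel columns grow to the right and rows downward; lengths in m; the calibration is good to about 2 mm. A picture is of the moment at which its call begins: read the wrist's pose just before it.
- manip.sign_off(): hands the job in; it is judged then, once.
The state is a dict: "t": time; "q": joint angles; "qd": joint speeds; "tau": joint torques, N m; "tcp_pos": TCP position; "tool_rot": TCP orientation; "force": force on the tool from outside, world axes, zero at the start; "ft_torque": the same for the moment, N m; "finger_gap": opening from 0.0 (shut) to 1.0 (fully open); "gripper_force": force on a finger pad.
Only numpy, scipy, OpenCV 4.12 (cv2) and the standard library are available. Lean on these libraries where they do the work, as an engineer would, in place of code of your own. Each camera call takes 0.05 s, during which the arm holds its last target. There are 200 camera calls.

### The job

Bring the honey jar that stands on the turntable round to the front: put a fingertip in one of the notches in its rim and lead the plate gently round, taking a fresh notch as often as needed, until the honey jar stands in the middle of the side that faces the front edge of the worktop. Do not touch, lift or tip anything that stands on the plate, and leave the things round it where they are.

Things in the scene. Friction and masses are not known exactly. Their poses are not given: they have to be found in the camera images.
- turntable: low round turntable (lazy Susan), pale wood; its foot is fixed. Origin: on the worktop (z = 0) on the vertical turning axis; axes as the world's, so -x is the side facing the front edge of the worktop (and the robot). Its turning plate is 340 mm in diameter, underside at z = 0.016, top at z = 0.034, free space under its outer 55 mm. Six equal notches are cut in its rim (see notch)
- platter (a joint): angle of the turntable's plate about its vertical axis, rad, growing counter-clockwise seen from above; it turns endlessly either way, with light friction (about 1 N at the rim), and stays where it is left
- notch (a point): middle of one of the six like notches, 165 mm from the axis, at the plate's top; turns with the plate; the rest follow every 60 degrees. Half-round, cut right through, open outwards, nearly 60 mm wide, floor 146 mm from the axis. A shut fingertip lowered to z = 0.022, 160 to 165 mm from the axis, and moved on the circle about the axis meets a side wall and takes the plate along
- front (a point): fixed point at the front of the turntable, 70 mm from the turning axis towards -x, at the plate's top: where the honey jar is to come (its distance from the axis need not be exact)
- honey_jar: honey jar, 59 x 63 mm, 100 mm tall, short wide clear glass jar with a flat golden screw lid nearly as wide as the jar: the widest of the things on the turntable. Origin: centre of its underside. It stands loose on the turntable, about 70 mm from the turning axis, never at the front at the start
- small_tin: closed food tin, 57 mm in diameter, 72 mm tall, stands loose on the turntable, at the front at the start. Origin: centre of its underside
- spice_0: spice jar, 45 mm in diameter, 106 mm tall, slim clear body with a screw cap about as wide as the body. Origin: centre of its underside. It stands loose on the turntable and only rides along
- spice_1: spice jar, 45 mm in diameter, 106 mm tall, slim clear body with a screw cap about as wide as the body. Origin: centre of its underside. It stands loose on the turntable and only rides along
- spice_2: spice jar, 45 mm in diameter, 106 mm tall, slim clear body with a screw cap about as wide as the body. Origin: centre of its underside. It stands loose on the turntable and only rides along
- espresso_cup_b: espresso cup with a handle, 62 x 88 mm, 50 mm tall, loose on the worktop to the right of the turntable; not to be disturbed. Origin: centre of its underside
- tumbler: clear drinking glass, 81 mm in diameter, 93 mm tall, loose, to the right of the turntable and further back; not to be disturbed. Origin: centre of its underside
- keys: flat bunch of keys, 110 x 121 mm, 8 mm thick, loose on the worktop to the left of the turntable; not to be disturbed. Origin: centre of its underside
Things that resemble listed ones, but are neither listed nor needed, are in the scene too. Leave any purple look-alike of the spice_0 alone. What is shaped like the spice_2 but red is not meant.

How it is judged:
By the outcome, as a careful person would: the job done as asked, in the order asked, and still so for the second after the job is handed in, with the robot touching nothing.
It also fails if it takes over 64 s, if anything falls off the work surface, if the arm or the gripper's body presses on something with over 40 N, if the wrist force passes 120 N, or if a joint passes its speed limit or range.

## Working session

There is one attempt and no reset: what is moved stays moved. The work goes in short steps, Python scripts to look and compute and a tool call to move; the robot and the scene stay as the last step left them, time stands still between calls to the robot, and variables do not carry over. Pictures are saved under pics/ and viewed, at most 10 in all, crops included, and the job is handed in when it is done.

Besides the shell and the picture viewer there is one more tool, called after "Emit:" as name(argument=value, ...), one argument or row to a line, values as JSON. drive_tool: Moves the arm, as the interface text tells. Its arguments: {"type":"object","properties":{"plan":{"type":"array"},"newtons":{"type":"number"}},"required":["plan"]}

```bash
mkdir -p pics; cat > h.py <<'E'
import numpy as np, cv2
from station import manip
def snap(n,tag):
    s=manip.snapshot(n); cv2.imwrite(f'pics/{tag}.png',s['image'][:,:,::-1]); np.savez(f'pics/{tag}.npz',**{k:v for k,v in s.items()}); return s
def ray(s,u,v):
    f=200/np.tan(np.radians(s['fov_y'])/2); T=np.array(s['extrinsics'])
    d=np.array([(u-s['cx'])/f,-(v-s['cy'])/f,-1.]); return T[:3,3],T[:3,:3]@d
def onz(s,u,v,z):
    o,d=ray(s,u,v); return o+d*(z-o[2])/d[2]
def cloud(s):
    v,u=np.mgrid[0:400,0:640]; f=200/np.tan(np.radians(s['fov_y'])/2);T=np.array(s['extrinsics']);z=s['z_map']
    p=np.stack([(u-s['cx'])/f*z,-(v-s['cy'])/f*z,-z],-1); return p@T[:3,:3].T+T[:3,3]
E
python3 - <<'E'
from h import *
for n in('top','scene'):
    s=snap(n,n+'0'); print([ (k,s[k]) for k in s if k not in('image','z_map')])
st=manip.sense(); print(st); print(manip.finger_overhang)
E
```

```text
[('fov_y', 56.514642250388), ('cx', 316.9349594767544), ('cy', 197.29188345241087), ('extrinsics', array([[-0.00892792,  0.9973876 , -0.07168166,  0.46348284],
       [-0.99964114, -0.00709153,  0.02583233,  0.27307593],
       [ 0.02525651,  0.07188657,  0.99709299,  1.07942885],
       [ 0.        ,  0.        ,  0.        ,  1.        ]]))]
[('fov_y', 53.87563731224705), ('cx', 316.586444792202), ('cy', 201.66156904902718), ('extrinsics', array([[-0.81872767,  0.35174492, -0.45382873,  0.06953026],
       [-0.57369628, -0.46862516,  0.67176114,  0.93563448],
       [ 0.02361301,  0.81034929,  0.58547114,  0.67744204],
       [ 0.        ,  0.        ,  0.        ,  1.        ]]))]
{'t': 0.1, 'q': array([-1.37451089e+00,  5.28341347e-01,  1.43378338e+00, -2.82271276e-05,
        1.18141196e+00, -1.78517856e-01]), 'qd': array([ 0.00173395, -0.00228364, -0.00559497,  0.00041251,  0.00030951,
        0.00060129]), 'tau': array([-1.13280644e-04, -4.43304491e+01, -1.78586036e+01, -3.20271565e-04,
        3.90038156e-03,  3.78402323e-07]), 'tcp_pos': array([ 0.22869227, -0.58098617,  0.2444481 ]), 'tool_rot': array([ 9.82490177e-01,  1.86311855e-01, -2.16864285e-05, -9.71863920e-04]), 'force': array([ 0.28698015, -0.32870992,  0.75970396]), 'ft_torque': array([-0.00529998,  0.07730285,  0.0300243 ]), 'gripper_force': 0.0, 'finger_gap': 0.9953432382137287}
0.014
```

View pics/top0.png

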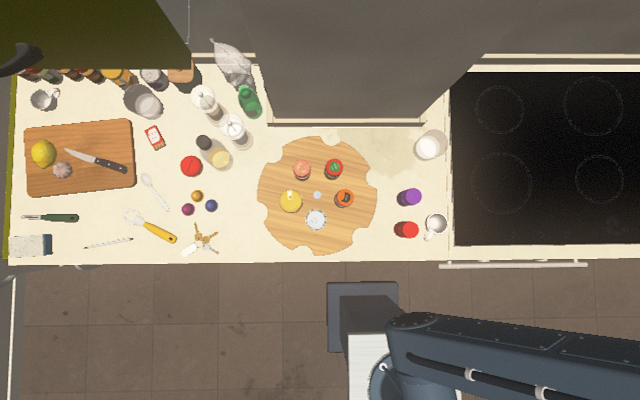

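View pics/scene0.png

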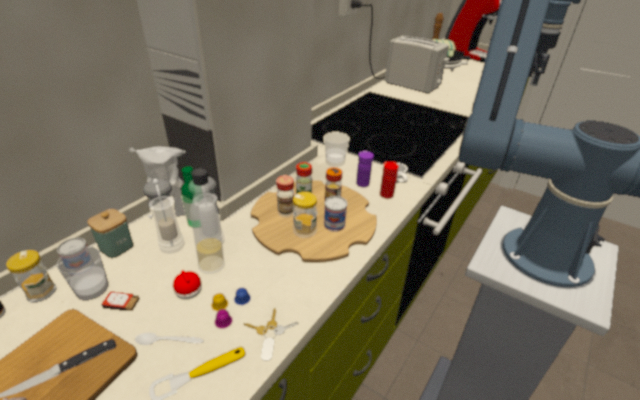

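The top view shows the plate centred near (318,196), the honey jar's yellow lid at (291,200) on the left (+y), and the tin in front at (316,218). The scene view confirms the yellow-lidded jar at (305,212). The plate has to turn roughly 90° counter-clockwise.

```bash
cat > meas.py <<'E'
from h import *
from scipy.optimize import least_squares
def plate(s):
    im=s['image']; hsv=cv2.cvtColor(im,cv2.COLOR_RGB2HSV)
    m=((hsv[...,1]>75)&(hsv[...,0]>8)&(hsv[...,0]<25)&(hsv[...,2]>120)).astype(np.uint8)
    box=np.zeros_like(m); box[125:262,245:390]=1; m=cv2.morphologyEx(m*box,cv2.MORPH_OPEN,np.ones((3,3)))
    c=max(cv2.findContours(m,cv2.RETR_EXTERNAL,cv2.CHAIN_APPROX_NONE)[0],key=cv2.contourArea)[:,0,:]
    P=np.array([onz(s,u,v,.034)[:2] for u,v in c])
    r=least_squares(lambda x:np.hypot(*(P-x[:2]).T)-.170,[P[:,0].mean(),P[:,1].mean()],loss='cauchy',f_scale=.002).x
    d=P-r; rad=np.hypot(*d.T); a=np.degrees(np.arctan2(d[:,1],d[:,0]))
    w=np.clip(.168-rad,0,.024)*(rad>.13)
    ph=np.degrees(np.angle((w*np.exp(6j*np.radians(a))).sum()))/6
    return r,ph,a,rad
def lid(s,z,prev=None):
    hsv=cv2.cvtColor(s['image'],cv2.COLOR_RGB2HSV)
    m=((hsv[...,1]>150)&(hsv[...,0]>20)&(hsv[...,0]<32)&(hsv[...,2]>120)).astype(np.uint8)
    return m
E
python3 - <<'E'
from meas import *
s=dict(np.load('pics/top0.npz')); r,ph,a,rad=plate(s); print('centre',r,'phase',ph,rad.min(),rad.max())
for k in range(-180,180,10):
    q=rad[(a>=k)&(a<k+10)]; print(k,np.round(q.min()*1e3) if len(q) else None,end='; ')
print()
def comps(s,box,tag):
    m=lid(s,0); b=np.zeros_like(m); b[box[0]:box[1],box[2]:box[3]]=1
    n,_,st,c=cv2.connectedComponentsWithStats(m*b)
    i=1+np.argmax(st[1:,4]); print(tag,c[i],st[i]); return c[i]
ct=comps(s,(150,240,270,370),'top'); s2=dict(np.load('pics/scene0.npz')); cs=comps(s2,(180,240,285,325),'scene')
o1,d1=ray(s,*ct); o2,d2=ray(s2,*cs)
t=np.linalg.lstsq(np.c_[d1,-d2],o2-o1,rcond=None)[0]; p1=o1+t[0]*d1;p2=o2+t[1]*d2; print('lid',p1,p2)
p=onz(s,*ct,.134); print('lid@.134',p,'dir',np.degrees(np.arctan2(p[1]-r[1],p[0]-r[0])),np.hypot(*(p[:2]-r)))
C=cloud(s)
for u,v in [(340,100),(300,100),(420,100),(280,118),(405,197),(407,229),(437,224),(428,147),(318,196),(205,238),(317,260),(317,268),(343,198),(316,220),(334,167),(303,168)]: print((u,v),C[v,u].round(3))
cv2.imwrite('pics/crop.png',cv2.resize(s['image'][120:270,240:460,::-1],None,fx=3.6,fy=3.6,interpolation=cv2.INTER_CUBIC))
E
```

```text
centre [0.54641679 0.24653748] phase -13.949314743390184 0.14254208443769137 0.16965486270331986
-180 167.0; -170 167.0; -160 167.0; -150 149.0; -140 144.0; -130 148.0; -120 166.0; -110 167.0; -100 167.0; -90 151.0; -80 143.0; -70 147.0; -60 167.0; -50 167.0; -40 167.0; -30 151.0; -20 143.0; -10 146.0; 0 167.0; 10 166.0; 20 166.0; 30 147.0; 40 143.0; 50 145.0; 60 166.0; 70 166.0; 80 166.0; 90 150.0; 100 143.0; 110 146.0; 120 167.0; 130 168.0; 140 167.0; 150 151.0; 160 144.0; 170 148.0; 
top [291.57746479 204.15492958] [280 191  22  21  71]
scene [305.26388889 199.88541667] [293 191  24  18 288]
lid [0.51470655 0.31339412 0.12884927] [0.52025149 0.31703272 0.1293024 ]
lid@.134 [0.51442899 0.31317565 0.134     ] dir 115.64203526758884 0.07391795719281845
(340, 100) [0.761 0.193 0.204]
(300, 100) [0.761 0.289 0.203]
(420, 100) [ 0.763 -0.003  0.199]
(280, 118) [0.762 0.348 0.05 ]
(405, 197) [0.533 0.015 0.103]
(407, 229) [0.448 0.012 0.104]
(437, 224) [ 0.46  -0.101  0.01 ]
(428, 147) [ 0.68  -0.073  0.036]
(318, 196) [0.542 0.243 0.033]
(205, 238) [0.427 0.565 0.006]
(317, 260) [ 0.36   0.246 -0.002]
(317, 268) [ 0.232  0.225 -0.904]
(343, 198) [0.529 0.183 0.139]
(316, 220) [0.474 0.251 0.1  ]
(334, 167) [0.608 0.205 0.14 ]
(303, 168) [0.606 0.284 0.141]
```

View pics/crop.png

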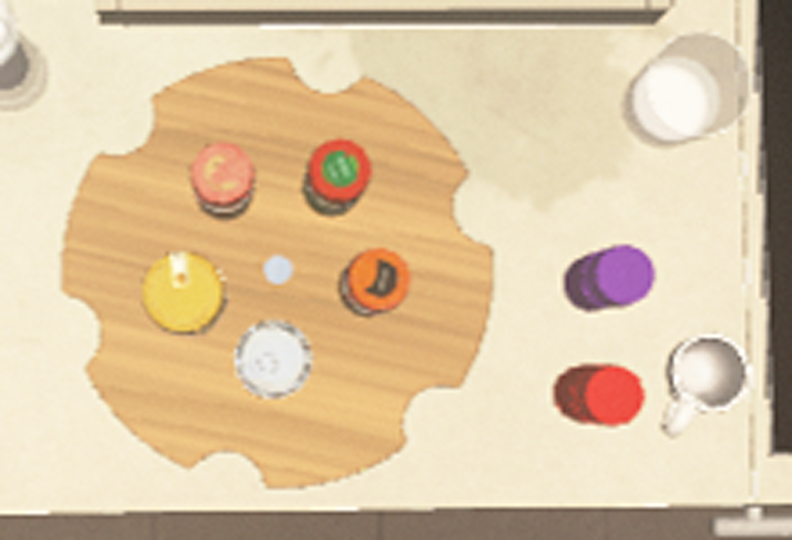

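Emit:
drive_tool(
  plan=[
    [0.03,-0.024,0,0,0,0,-1],
    [0.03,-0.024,0,0,0,0,-1],
    [0.03,-0.024,0,0,0,0,-1],
    [0.03,-0.024,0,0,0,0,-1],
    [0.03,-0.024,0,0,0,0,-1],
    [0.03,-0.024,0,0,0,0,-1],
    [0.03,-0.024,0,0,0,0,-1],
    [0.03,-0.024,0,0,0,0,-1],
    [0.03,-0.024,0,0,0,0,-1],
    [0.03,-0.024,0,0,0,0,-1],
  ],
)

```text
t: 1.1
tcp_pos: [0.4205, -0.2468, 0.2451]
tool_rot: [0.983, 0.186, -0.0, -0.0]
force: [-0.0, -0.3, -0.1]
finger_gap: -0.001
gripper_force: 0.0
```

Emit:
drive_tool(
  plan=[
    [0.014,-0.027,0,0,0,0,-1],
    [0.014,-0.027,0,0,0,0,-1],
    [0.014,-0.027,0,0,0,0,-1],
    [0.014,-0.027,0,0,0,0,-1],
    [0.014,-0.027,0,0,0,0,-1],
    [0,0,0,0,0,7.1,-1],
    [0,0,0,0,0,7.1,-1],
    [0,0,0,0,0,7.1,-1],
    [0,0,0,0,0,7.1,-1],
    [0,0,0,0,0,7.1,-1],
  ],
)

```text
t: 2.1
tcp_pos: [0.4356, -0.0969, 0.2451]
tool_rot: [0.992, -0.125, -0.0, -0.0]
force: [0.5, 0.3, -1.3]
finger_gap: -0.001
gripper_force: 0.0
```

```bash
cat > tgt.py <<'E'
from meas import *
from scipy.spatial.transform import Rotation as R
import sys
def to(x,y,z):
    st=manip.sense(); Rm=R.from_quat(st['tool_rot']).as_matrix()
    print('pos',st['tcp_pos'].round(4),'xaxis',np.degrees(np.arctan2(Rm[1,0],Rm[0,0])).round(2),'tilt',Rm[:,2].round(4))
    print('tool shift',(Rm.T@(np.array([x,y,z])-st['tcp_pos'])).round(4),'F',st['force'].round(2),'t',st['t'])
E
python3 - <<'E'
from tgt import *
to(.387,.286,.244)
s=dict(np.load('pics/top0.npz')); c=np.array([.5464,.2465])
hsv=cv2.cvtColor(s['image'],cv2.COLOR_RGB2HSV); sub=hsv[188:216,276:306]
m=((sub[...,0]>21)&(sub[...,0]<33)&(sub[...,1]>140)).astype(np.uint8)
k=max(cv2.findContours(m,0,1)[0],key=cv2.contourArea); (u,v),rr=cv2.minEnclosingCircle(k)
print(u+276,v+188,rr)
for (a,b) in [(u+276,v+188),(290.8,201.1)]:
    p=onz(s,a,b,.134)[:2]; print(p,np.degrees(np.arctan2(*(p-c)[::-1])),np.hypot(*(p-c)))
E
```

```text
pos [ 0.4356 -0.0969  0.2451] xaxis -14.31 tilt [-7.e-04  3.e-04 -1.e+00]
tool shift [-0.1417 -0.359   0.0012] F [ 0.55  0.32 -1.28] t 2.1
290.009614944458 200.65384578704834 10.535969734191895
[0.52336963 0.31711923] 108.06220381421126 0.07427969816974653
[0.52221868 0.31511758] 109.41281693845531 0.07275374963908136
```

Emit:
drive_tool(
  plan=[
    [-0.0142,-0.0359,0,0,0,0,-1],
    [-0.0142,-0.0359,0,0,0,0,-1],
    [-0.0142,-0.0359,0,0,0,0,-1],
    [-0.0142,-0.0359,0,0,0,0,-1],
    [-0.0142,-0.0359,0,0,0,0,-1],
    [-0.0142,-0.0359,0,0,0,0,-1],
    [-0.0142,-0.0359,0,0,0,0,-1],
    [-0.0142,-0.0359,0,0,0,0,-1],
    [-0.0142,-0.0359,0,0,0,0,-1],
    [-0.0142,-0.0359,0,0,0,0,-1],
  ],
)

```text
t: 3.1
tcp_pos: [0.3844, 0.287, 0.2451]
tool_rot: [0.993, -0.122, -0.0, 0.0]
force: [0.9, -0.6, 0.6]
finger_gap: -0.002
gripper_force: 0.0
```

```bash
python3 - <<'E'
from tgt import *
to(.3873,.2862,.036)
a=snap('wrist','w1')
b=manip.snapshot('scene')['image']; cv2.imwrite('pics/both1.png',np.hstack([cv2.resize(i,(400,250)) for i in (a['image'],b)])[:,:,::-1])
E
```

```text
pos [0.3844 0.287  0.2451] xaxis -14.01 tilt [-5.e-04 -3.e-04 -1.e+00]
tool shift [0.0031 0.     0.2091] F [ 0.92 -0.56  0.63] t 3.1
```

View pics/both1.png

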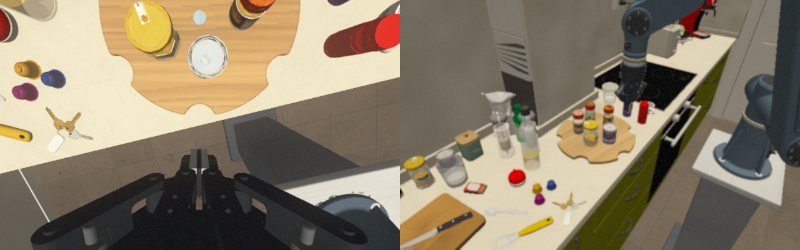

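The wrist view shows the plate notch at about (200,105) in the half-size picture, directly ahead of the shut fingers at (198,155). I'll check it with the calibration.

```bash
python3 - <<'E'
from tgt import *
s=dict(np.load('pics/w1.npz')); st=manip.sense()
T=np.eye(4);T[:3,:3]=R.from_quat(st['tool_rot']).as_matrix();T[:3,3]=st['tcp_pos']; s['extrinsics']=T@s['mount']
im=s['image'];hsv=cv2.cvtColor(im,cv2.COLOR_RGB2HSV)
m=((hsv[...,1]>75)&(hsv[...,0]>8)&(hsv[...,0]<25)&(hsv[...,2]>110)).astype(np.uint8);m[:, :150]=0;m[:,490:]=0;m[200:]=0
m=cv2.morphologyEx(m,cv2.MORPH_OPEN,np.ones((5,5)))
c=max(cv2.findContours(m,0,1)[0],key=cv2.contourArea)[:,0,:]
c=c[(c[:,1]>3)&(c[:,0]>155)&(c[:,0]<485)]
P=np.array([onz(s,u,v,.034)[:2] for u,v in c])
r=least_squares(lambda x:np.hypot(*(P-x[:2]).T)-.170,[.546,.2465],loss='cauchy',f_scale=.002).x
d=P-r;rad=np.hypot(*d.T);a=np.degrees(np.arctan2(d[:,1],d[:,0]))%360
k=(rad<.166)&(rad>.135);w=np.clip(.166-rad,0,.024)*k
print(r,np.degrees(np.angle((w*np.exp(6j*np.radians(a))).sum()))/6)
for q in range(100,280,6):
    e=rad[(a>=q)&(a<q+6)]; print(q,(e.min()*1e3).round() if len(e) else '',end=';')
# fingertip projection sanity in scene
E
```

```text
[0.54764757 0.24824367] -13.572139960440376
100 70.0;106 90.0;112 149.0;118 169.0;124 170.0;130 170.0;136 170.0;142 170.0;148 170.0;154 155.0;160 148.0;166 148.0;172 152.0;178 170.0;184 170.0;190 170.0;196 170.0;202 170.0;208 170.0;214 150.0;220 145.0;226 145.0;232 151.0;238 58.0;244 52.0;250 50.0;256 49.0;262 50.0;268 52.0;274 57.0;
```

Emit:
drive_tool(
  plan=[
    [0.0035,0,0.03,0,0,0,-1],
    [0,0,0.04,0,0,0,-1],
    [0,0,0.04,0,0,0,-1],
    [0,0,0.04,0,0,0,-1],
    [0,0,0.03,0,0,0,-1],
    [0,0,0.018,0,0,0,-1],
    [0,0,0.008,0,0,0,-1],
    [0,0,0.003,0,0,0,-1],
    [0,0,0,0,0,0,-1],
  ],
)

```text
t: 4.1
tcp_pos: [0.3888, 0.2845, 0.0366]
tool_rot: [0.993, -0.122, 0.0, -0.0]
force: [0.6, 0.3, -0.6]
finger_gap: -0.003
gripper_force: 0.0
```

```bash
python3 - <<'E'
from tgt import *
to(.388,.287,.036)
E
```

```text
pos [0.3888 0.2845 0.0366] xaxis -14.04 tilt [ 4.e-04  1.e-04 -1.e+00]
tool shift [-0.0014 -0.0022  0.0006] F [ 0.61  0.25 -0.58] t 4.1
```

Emit:
drive_tool(
  plan=[
    [0,0.0014,0,0,0,-0.5,-1],
    [0,0.0028,0,0,0,-1,-1],
    [0,0.0028,0,0,0,-1,-1],
    [0,0.0028,0,0,0,-1,-1],
    [0,0.0028,0,0,0,-1,-1],
    [0,0.0028,0,0,0,-1,-1],
    [0,0.0028,0,0,0,-1,-1],
    [0,0.0028,0,0,0,-1,-1],
    [0,0.0028,0,0,0,-1,-1],
    [0,0.0028,0,0,0,-1,-1],
  ],
)

```text
t: 5.1
tcp_pos: [0.3839, 0.2583, 0.0363]
tool_rot: [0.999, -0.039, -0.0, 0.0]
force: [0.1, 0.7, 0.5]
finger_gap: -0.001
gripper_force: 0.4
```

Emit:
drive_tool(
  plan=[
    [5e-05,0.0036,0,0,0,-1.25,-1],
    [5e-05,0.0043,0,0,0,-1.5,-1],
    [5e-05,0.0043,0,0,0,-1.5,-1],
    [5e-05,0.0043,0,0,0,-1.5,-1],
    [5e-05,0.0043,0,0,0,-1.5,-1],
    [5e-05,0.0043,0,0,0,-1.5,-1],
    [5e-05,0.0043,0,0,0,-1.5,-1],
    [5e-05,0.0043,0,0,0,-1.5,-1],
    [5e-05,0.0043,0,0,0,-1.5,-1],
    [5e-05,0.0036,0,0,0,-1.25,-1],
  ],
)

```text
t: 6.1
tcp_pos: [0.3858, 0.2167, 0.0363]
tool_rot: [0.996, 0.088, -0.0, 0.0]
force: [-0.2, 1.5, -1.2]
finger_gap: -0.001
gripper_force: 0.4
```

```bash
cat > look.py <<'E'
from tgt import *
def look(tag):
    st=manip.sense(); p=st['tcp_pos']-np.array([.547,.2475,0]); to(*st['tcp_pos'])
    print('r',np.hypot(*p[:2]),'ang',np.degrees(np.arctan2(p[1],p[0]))%360)
    s=snap('top',tag); r,ph,a,rad=plate(s); print('plate',r,ph)
    hsv=cv2.cvtColor(s['image'],cv2.COLOR_RGB2HSV); m=((hsv[...,0]>20)&(hsv[...,0]<33)&(hsv[...,1]>140)).astype(np.uint8)
    b=np.zeros_like(m);b[150:245,265:370]=1;m=cv2.morphologyEx(m*b,cv2.MORPH_OPEN,np.ones((3,3)))
    k=max(cv2.findContours(m,0,1)[0],key=cv2.contourArea);(u,v),rr=cv2.minEnclosingCircle(k)
    c=onz(s,u,v,.134)[:2]-[.547,.2475];print('lid px',u,v,rr,'ang',np.degrees(np.arctan2(c[1],c[0]))%360,np.hypot(*c))
    cv2.imwrite(f'pics/{tag}c.png',cv2.resize(s['image'][110:310,220:460,::-1],None,fx=3,fy=3))
E
python3 -c "
from look import *
look('l1')"
```

```text
pos [0.3858 0.2167 0.0363] xaxis 10.08 tilt [-4.e-04 -1.e-04 -1.e+00]
tool shift [0. 0. 0.] F [-0.18  1.5  -1.25] t 6.1
r 0.1641224323681558 ang 190.83262984957162
plate [0.54460776 0.24529363] 6.9927120911313585
lid px 295.07318115234375 209.93902587890625 10.72546100616455 ang 129.7710268678237 0.07399742738411177
```

View pics/l1c.png

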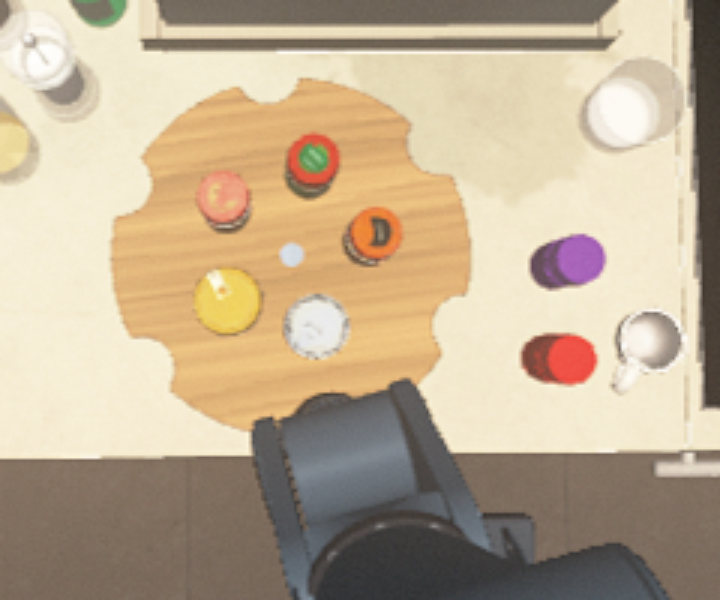

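The plate has turned about 20.5°. The lid is now at about 130° (crop pixel 228,300) and the other jars are standing undisturbed. About 50° remain. I'll check the camera overhang before going on.

```bash
python3 -c "
from h import *
print(np.load('pics/w1.npz')['mount'].round(3))"
```

```text
[[ 0.     0.964  0.265  0.066]
 [ 1.    -0.    -0.     0.   ]
 [-0.     0.265 -0.964 -0.128]
 [ 0.     0.     0.     1.   ]]
```

Emit:
drive_tool(
  plan=[
    [5e-05,0.0043,0,0,0,-1.5,-1],
    [5e-05,0.0043,0,0,0,-1.5,-1],
    [5e-05,0.0043,0,0,0,-1.5,-1],
    [5e-05,0.0043,0,0,0,-1.5,-1],
    [5e-05,0.0043,0,0,0,-1.5,-1],
    [5e-05,0.0043,0,0,0,-1.5,-1],
    [5e-05,0.0043,0,0,0,-1.5,-1],
    [5e-05,0.0043,0,0,0,-1.5,-1],
    [5e-05,0.0043,0,0,0,-1.5,-1],
    [5e-05,0.0043,0,0,0,-1.5,-1],
  ],
)

```text
t: 7.15
tcp_pos: [0.3983, 0.1759, 0.0362]
tool_rot: [0.976, 0.217, -0.0, -0.0]
force: [-0.6, 0.4, 0.7]
finger_gap: 0.001
gripper_force: 0.3
```

Emit:
drive_tool(
  plan=[
    [5e-05,0.0043,0,0,0,-1.5,-1],
    [5e-05,0.0043,0,0,0,-1.5,-1],
    [5e-05,0.0043,0,0,0,-1.5,-1],
    [5e-05,0.0043,0,0,0,-1.5,-1],
    [5e-05,0.0043,0,0,0,-1.5,-1],
    [5e-05,0.0043,0,0,0,-1.5,-1],
    [5e-05,0.0043,0,0,0,-1.5,-1],
    [5e-05,0.0043,0,0,0,-1.5,-1],
    [5e-05,0.0043,0,0,0,-1.5,-1],
    [5e-05,0.0043,0,0,0,-1.5,-1],
  ],
)

```text
t: 8.15
tcp_pos: [0.4211, 0.1397, 0.0362]
tool_rot: [0.94, 0.342, -0.001, -0.0]
force: [-1.4, 1.2, 0.0]
finger_gap: 0.001
gripper_force: 0.3
```

Emit:
drive_tool(
  plan=[
    [5e-05,0.0043,0,0,0,-1.5,-1],
    [5e-05,0.0043,0,0,0,-1.5,-1],
    [5e-05,0.0043,0,0,0,-1.5,-1],
    [5e-05,0.0043,0,0,0,-1.5,-1],
    [5e-05,0.0043,0,0,0,-1.5,-1],
    [5e-05,0.0036,0,0,0,-1.25,-1],
    [2e-05,0.0028,0,0,0,-1,-1],
    [1e-05,0.0022,0,0,0,-0.75,-1],
    [0,0.0014,0,0,0,-0.5,-1],
    [0,0.0007,0,0,0,-0.25,-1],
  ],
)

```text
t: 9.15
tcp_pos: [0.4445, 0.1173, 0.0363]
tool_rot: [0.902, 0.432, -0.0, -0.0]
force: [-1.0, -0.0, 0.1]
finger_gap: 0.003
gripper_force: 0.6
```

```bash
python3 -c "
from look import *
look('l2')"
```

```text
pos [0.4445 0.1173 0.0363] xaxis 51.25 tilt [-5.e-04 -1.e-04 -1.e+00]
tool shift [0. 0. 0.] F [-1.03 -0.03  0.12] t 9.15
r 0.16569640071422645 ang 231.7863531251969
plate [0.54552099 0.24504877] -11.600284060499844
lid px 312.90625 220.1796875 10.63952350616455 ang 170.88336424834878 0.07461663779696077
```

View pics/l2c.png

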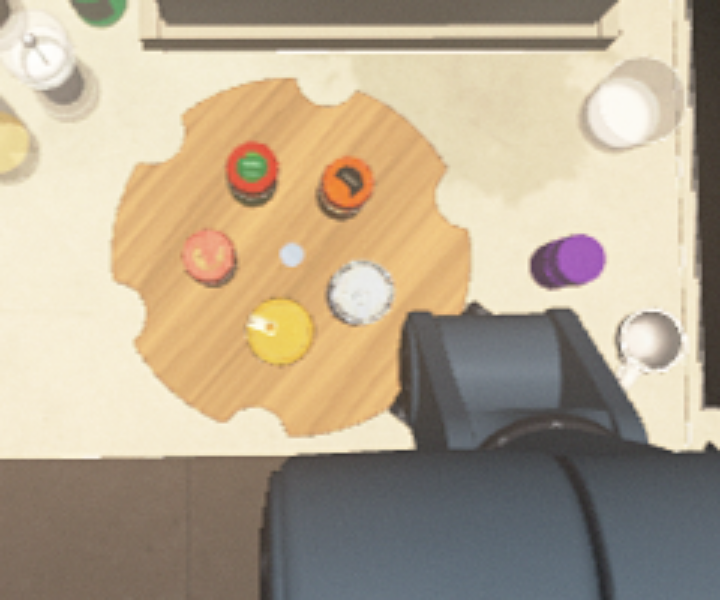

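About 9° remain: the lid is at 171° (crop pixel 280,332) and nothing else has been disturbed.

Emit:
drive_tool(
  plan=[
    [0.0003,0.0014,0,0,0,-0.5,-1],
    [0.0003,0.0029,0,0,0,-1,-1],
    [0.0003,0.0043,0,0,0,-1.5,-1],
    [0.0003,0.0043,0,0,0,-1.5,-1],
    [0.0003,0.0043,0,0,0,-1.5,-1],
    [0.0002,0.0029,0,0,0,-1,-1],
    [0,0.0023,0,0,0,-0.8,-1],
    [0,0.0017,0,0,0,-0.6,-1],
    [0,0.0012,0,0,0,-0.4,-1],
    [0,0,0,0,0,0,-1],
  ],
)

```text
t: 10.2
tcp_pos: [0.4667, 0.1043, 0.0363]
tool_rot: [0.866, 0.5, 0.0, 0.0]
force: [0.1, -2.2, -0.7]
finger_gap: -0.005
gripper_force: 0.7
```

```bash
python3 -c "
from look import *
look('l3')"
```

```text
pos [0.4667 0.1043 0.0363] xaxis 60.03 tilt [ 6.e-04  0.e+00 -1.e+00]
tool shift [0. 0. 0.] F [ 0.06 -2.18 -0.73] t 10.2
r 0.16420979933766433 ang 240.71753317254598
plate [0.54515996 0.24490147] -1.6956957937290962
lid px 317.7264099121094 220.53018188476562 10.863286972045898 ang 180.30574859333453 0.07466859599481032
```

Emit:
drive_tool(
  plan=[
    [0,-0.002,0,0,0,0,-1],
    [0,-0.003,0,0,0,0,-1],
    [0,0,0,0,0,0,-1],
    [0,0,-0.01,0,0,0,-1],
    [0,0,-0.025,0,0,0,-1],
    [0,0,-0.04,0,0,0,-1],
    [0,0,-0.045,0,0,0,-1],
    [0,0,-0.045,0,0,0,-1],
    [0,0,-0.03,0,0,0,-1],
    [0,0,-0.01,0,0,0,-1],
  ],
)

```text
t: 11.25
tcp_pos: [0.4638, 0.107, 0.2455]
tool_rot: [0.866, 0.5, 0.004, 0.002]
force: [0.3, -0.3, -1.0]
finger_gap: -0.001
gripper_force: 0.0
```

Emit:
drive_tool(
  plan=[
    [-0.02,0.02,0,0,0,0,-1],
    [-0.03,0.035,0,0,0,0,-1],
    [-0.03,0.035,0,0,0,0,-1],
    [-0.03,0.035,0,0,0,0,-1],
    [-0.03,0.035,0,0,0,0,-1],
    [-0.01,0.02,0,0,0,0,-1],
    [0,0,0,0,0,0,-1],
  ],
)

```text
t: 11.95
tcp_pos: [0.5443, -0.1163, 0.2405]
tool_rot: [0.867, 0.498, 0.0, 0.001]
force: [0.2, 0.0, -0.3]
finger_gap: -0.003
gripper_force: 0.0
```

```bash
python3 - <<'E'
from look import *
look('l4')
s=dict(np.load('pics/l4.npz')); t=dict(np.load('pics/top0.npz'))
d=np.abs(s['image'].astype(int)-t['image']).sum(2)>90
for n,b in dict(cup=(205,245,424,450),tumbler=(125,165,410,450),red=(215,240,390,420),purple=(185,210,395,424),keys=(220,258,178,222)).items(): print(n,d[b[0]:b[1],b[2]:b[3]].sum())
c=snap('scene','s4'); hsv=cv2.cvtColor(c['image'],cv2.COLOR_RGB2HSV)
m=((hsv[...,0]>20)&(hsv[...,0]<33)&(hsv[...,1]>140)).astype(np.uint8);b=np.zeros_like(m);b[170:260,260:375]=1
k=max(cv2.findContours(m*b,0,1)[0],key=cv2.contourArea);x,y,w,h=cv2.boundingRect(k);p=onz(c,x+w/2,y+h/2,.134);print('scene lid',x,y,w,h,p)
E
```

```text
pos [ 0.5443 -0.1163  0.2405] xaxis 59.8 tilt [ 7.e-04 -8.e-04 -1.e+00]
tool shift [0. 0. 0.] F [ 0.17  0.01 -0.35] t 11.95
r 0.36378466014279237 ang 269.5773593690202
plate [0.54645031 0.246528  ] -2.4399846064765587
lid px 317.53570556640625 220.4642791748047 10.750629425048828 ang 179.9354043333293 0.07449651188270744
cup 0
tumbler 0
red 0
purple 0
keys 0
scene lid 327 187 23 15 [0.46526364 0.25588677 0.134     ]
```

View pics/l4c.png

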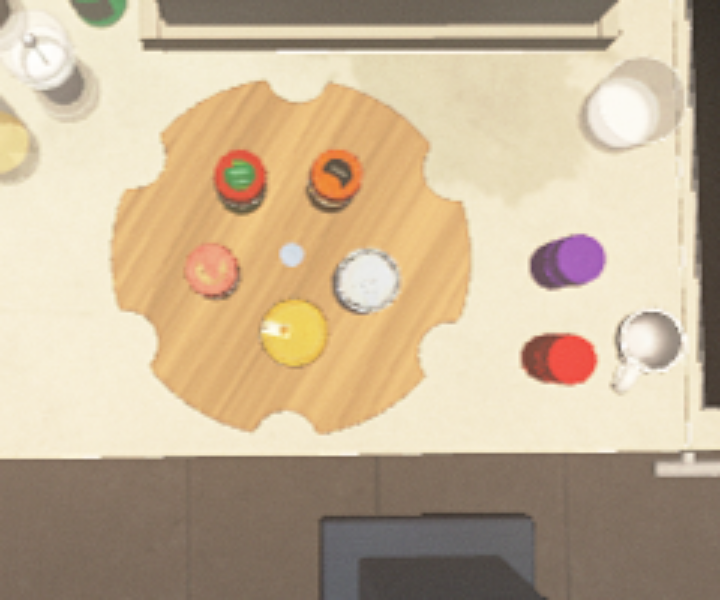

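The final view shows the honey lid at crop pixel (294,333), straight in front of the axis at (291,254), at about 180°. The surroundings are unchanged.

```bash
python3 -c "
from station import manip
print(manip.sign_off())"
```

```text
the job is handed in; nothing more can be done
None
```

The honey jar now stands at the middle of the turntable's front side (measured at about 180°, within 1–2°), the cup, tumbler, keys and look-alike jars showed no change in the top view, nothing on the plate was seen disturbed, and the job was handed in at about 12 s.

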